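# Glue-up of a pattern weight: lay cork and steel, hover the cap

### The arm

A 6-joint arm with a two-finger parallel gripper is mounted at the origin on the work surface. World frame = base frame: x ahead of the robot, y to its left, z up, the work surface at z = 0. Lengths are in m, angles in degrees, forces in N, time in s.
With the tool pointing down it reaches from about 0.25 to 0.725 m from the base axis. Payload 9.7 kg.
Tool frame: the origin (TCP) lies midway between the tips of the shut fingers; the grasp point (between the pads) lies 19 mm behind it (bot.hold_point_z is the distance from the TCP to the grasp point, in m); z points along the fingers, y is the line along which they close (so a half turn about z gives the same grasp; the last joint's range is limited). The gripper opens to 85 mm and grips with 20 to 120 N. Pads are 22 mm wide; open, the fingers measure 114 mm over their backs; the gripper's body (76 mm by 85 mm) begins 54 mm behind the grasp point. The pads swing forward as they close: fully open they stand 13 mm farther back than shut.
Start: joints at [67.494, 4.979, 10.078, 95.1, 0, 90], TCP at [0.211, 0.508, 0.209] pointing down, gripper open.
Joint ranges: [-179.16, 179.16], [-48.56, 103.87], [-65.8, 70.77], [-126.05, 130.52], [-82.76, 87.17], [-180, 180]. Speed limits (degrees/s): [127.2, 127.2, 147.25, 180, 180, 180].

### API

Orientations are given as [roll, pitch, yaw] about the fixed x, y, z axes, in that order (R = Rz(yaw) Ry(pitch) Rx(roll)).
In Python, from workcell import bot gives the robot as it stands.
- The arm moves only by the tool play_rows, never from a script. Its argument "steps" is a list that holds one entry, the list of rows, each a list of 4 numbers: the shift along the tool's x, y, z in m, then the turn about the tool's z in rad. In form: [[[tx, ty, tz, yaw], ...]]. A call has exactly 5 rows; each row shifts and turns the commanded pose from where the row before left it, along the tool's axes as they then stand; what a row does not reach is not made up. A row lasts 1/12 s, in which the tool goes at most 41.7 mm and 7.16 degrees, less where a joint would pass 70% of its speed; a pose out of reach is approached as far as the arm can. A call is refused whole if a number of a shift passes 0.0417 or a number of a turn 0.125, either way. A call with a gripper value outside its range is refused whole. "gripper" is the finger opening in m, from 0 to 0.0854, set as the call begins (left out, the last holds). The fingers move at their own pace and stop on an object; "squeeze" is the grip in N (left out, the last holds). Time passes only in rows, so rows that do not move let the fingers close, or fill a call up. It gives the time, the measured TCP pose, the force, the opening and the grip force at its end, in the units of the state.
- bot.get_obs(): the state, without advancing time (a new reading comes with each control period).
- bot.camera(name): name is "scene" or "top" or "wrist"; returns a dict with "img" (384x512x3 uint8, blue, green, red), "vfov" (degrees; the focal length in pixels is half the picture's height over the tangent of half this angle, whatever the lens; pixels are square), "cx", "cy" (the principal point, pixels), "xyz" and "attitude" of the camera in the world. Camera axes: x right, y down, z forward; pixel columns grow to the right and rows downward; lengths in m; the calibration is good to about 2 mm. A picture is of the moment at which its call begins. There is no depth.
- bot.job_done(): hands the job in; it is judged then, once.
The state is a dict: "time": time; "q": joint angles; "qd": joint speeds; "joint_efforts": joint torques, N m; "ee_pos": TCP position; "tcp_rot": TCP orientation; "wrist_force": force on the tool from outside, world axes, zero at the start; "torque": the same for the moment, N m; "opening": finger opening in m; "grasp_force": force on a finger pad.
Only numpy, scipy, OpenCV 4.12 (cv2) and the standard library are available. Lean on these libraries where they do the work, as an engineer would, in place of code of your own. Each camera call takes 0.05 s, during which the arm holds its last target. There are 200 camera calls.

### The job

Stack a pattern weight on the round aluminium plate: lay the cork disc in the middle of the plate, then the steel disc on the cork with their edges in line all round. Then lift the wooden cap by its knob, carry it across above the tops of the tools in the punch block and finish still holding it, level and in line with the stack, about 10 mm above the steel, so that I can check the fit: it must never touch the stack, because the adhesive on the steel grabs at once. Set the discs down without dropping them, and leave the punch block, the mallet and the tin where they are.

Things in the scene. Friction and masses are not known exactly. Their poses are not given: they have to be found in the camera images.
- plate: round aluminium pressing plate, loose, 0.9 kg, lying on the bench: 120 mm across, 10 mm thick, with a dark scribed ring about 62 mm across round its centre. Origin: centre of its underside, z up; its top is 10 mm above that.
- board: white plastic board with rounded corners, fixed to the bench, 280 mm (its x) by 180 mm (its y), 10 mm thick; the cork, the steel and the cap start lying on it in a row along its x, in any order, about 80 mm apart centre to centre and each up to 20 mm off the row's line. Origin: centre of its underside, z up. The board lies on one side of the punch block and the plate on the other; which is left varies.
- cork: light brown cork disc, 56 mm across, 8 mm thick, about 12 g, plain. Origin: centre of its underside, z up.
- slug: bright steel disc, 56 mm across, 14 mm thick, about 0.27 kg, with a small dark dot (8 mm) at the centre of its top, which carries a thin clear adhesive film (not modelled: nothing sticks, but the cap must not touch it). Origin: centre of its underside, z up.
- cap: wooden cap of the weight, about 35 g: a dark wood disc 56 mm across and 10 mm thick with a pale upright round knob on its centre, 22 mm in diameter, from 10 to 44 mm above the underside. Origin: centre of the underside, z up, along the knob.
- rack: bystander and obstacle: pale wooden punch block with upright steel punches, awls and a brass cutter, 240 mm (its x) by 55 mm (its y), loose, 1 kg; block 38 mm high, the tools' tops reach up to 104 mm above the bench. Stands between board and plate, its length roughly ahead of the robot. Origin: centre of its underside, z up.
- mallet: bystander: mallet lying on the bench beyond the punch block, off-white barrel head 58 mm in diameter and 90 mm long (along its y), wooden handle 24 mm thick reaching 260 mm along its x from the head's centre. Origin: on the bench under the head's centre.
- tin: bystander: closed yellow and red adhesive tin, 72 mm in diameter, 88 mm high, loose, 0.45 kg, standing just beyond the punch block, before the mallet. Origin: centre of its underside.

How it is judged (in metres and radians):
On the way, in this order (a step that is already met when the one before it is completed fails the run):
1. the cork lies flat on the plate, centred, and is let go (horizontal distance between cork and plate below 0.008 m and z of cork in the frame of plate between 0.0075 and 0.0125 m and contact force between the fingers and cork below 0.05 N and linear speed of cork below 0.02 m/s), for 0.2 s.
2. the steel lies flat on the cork, edges in line, and is let go (all of step 1 and horizontal distance between slug and cork below 0.005 m and z of slug in the frame of cork between 0.0055 and 0.0105 m and angle between slug's own z axis and vertical below 0.08 rad and contact force between the fingers and slug below 0.05 N and linear speed of slug below 0.02 m/s), for 0.2 s.
3. the held cap crosses the line of the punch block above the tops of its tools (y of cap in the frame of rack between -0.07 and 0.07 m and z of cap in the frame of rack above 0.104 m and contact force between the fingers and cap above 0.5 N).
At the end, for the whole second after the job is handed in: Cork flat on the plate, within 8 mm of its centre; steel flat on the cork, within 5 mm; both let go, at rest. Cap held still in the gripper, level within 4 degrees, within 5 mm of the steel's axis, its underside 4 to 18 mm above the steel, touching only the fingers (all of step 2 and horizontal distance between cap and slug below 0.005 m and z of cap in the frame of slug between 0.018 and 0.032 m and angle between cap's own z axis and vertical below 0.07 rad and linear speed of cap below 0.02 m/s and contact force between the fingers and cap above 0.5 N and contact force between cap and slug below 0.05 N and contact force between cap and cork below 0.05 N and contact force between cap and plate below 0.05 N and contact force between cap and board below 0.05 N and contact force between cap and rack below 0.05 N and contact force between cap and mallet below 0.05 N and contact force between cap and tin below 0.05 N); the arm keeps its last pose, push and grip.
It fails at once if the cap touches the steel, the cork or the plate (contact force between cap and slug above 0.1 N or contact force between cap and cork above 0.1 N or contact force between cap and plate above 0.1 N).
It fails at once if the cork, the steel or the cap is dropped (falls free for more than about 13 mm) ((contact force between the fingers and cork below 0.02 N and linear speed of cork above 0.5 m/s) or (contact force between the fingers and slug below 0.02 N and linear speed of slug above 0.5 m/s) or (contact force between the fingers and cap below 0.02 N and linear speed of cap above 0.5 m/s)).
It fails at once if the punch block, the mallet or the tin is moved more than 10 mm or tipped (distance of any of rack, mallet, tin from where it was at the start of the episode above 0.01 m or angle between any of rack, tin's own z axis and vertical above 0.15 rad).
It also fails if it takes over 72 s, if anything falls off the work surface, if the arm or the gripper's body presses on something with over 40 N, if the wrist force passes 120 N, or if a joint passes its speed limit or range.

## Working session

There is one attempt and no reset: what is moved stays moved. The work goes in short steps, Python scripts to look and compute and a tool call to move; the robot and the scene stay as the last step left them, time stands still between calls to the robot, and variables do not carry over. Pictures are saved under pics/ and viewed, at most 10 in all, crops included, and the job is handed in when it is done.

Besides the shell and the picture viewer there is one more tool, called after "Request:" as name(argument=value, ...), one argument or row to a line, values as JSON. play_rows: Moves the arm, as the interface text tells. Its arguments: {"type":"object","properties":{"steps":{"type":"array","items":{"type":"array","items":{"type":"array","items":{"type":"number"}}}},"gripper":{"type":"number"},"squeeze":{"type":"number"}},"required":["steps"]}

```bash
mkdir -p pics; ls
python3 - <<'E'
from workcell import bot
import cv2
print(bot.get_obs(), bot.hold_point_z)
for n in ["top","scene"]:
    c=bot.camera(n); cv2.imwrite(f"pics/{n}0.png",c["img"]); print(n,{k:v for k,v in c.items() if k!="img"})
E
```

```text
pics
{'time': 0.0, 'q': array([ 6.74934151e+01,  5.00926417e+00,  1.00353197e+01,  9.50999507e+01,
       -5.92856148e-05,  9.00016995e+01]), 'qd': array([-0.08090938,  0.01750289, -0.0773444 , -0.01473074,  0.00649008,
        0.09679725]), 'joint_efforts': array([-4.27056526e-03, -5.20393109e+01,  4.64804792e+01,  1.66038796e-02,
       -1.04305568e-04, -2.54801726e-06]), 'ee_pos': array([0.21043597, 0.50787144, 0.20870846]), 'tcp_rot': array([-1.79926105e+02,  6.14774253e-05,  1.57491716e+02]), 'wrist_force': array([-0.59034903,  0.13058905, -0.71371335]), 'torque': array([0.0077179 , 0.02425331, 0.03549131]), 'grasp_force': 0.0, 'opening': 0.0850402171335652} 0.0187
top {'vfov': 47.99217371974672, 'cx': 258.3591362631135, 'cy': 198.37136620193965, 'xyz': array([ 0.48081648, -0.00958242,  1.0593898 ]), 'attitude': array([-173.61367167,   -1.85710852,  -89.61793066])}
scene {'vfov': 47.33501850190487, 'cx': 255.23977672489943, 'cy': 189.45107399863593, 'xyz': array([ 0.98232242, -0.58418707,  0.74792215]), 'attitude': array([-136.6353063 ,    0.76789176,   34.80621474])}
```

View pics/top0.png

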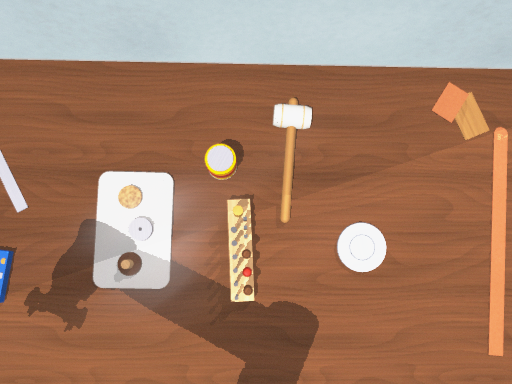

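View pics/scene0.png

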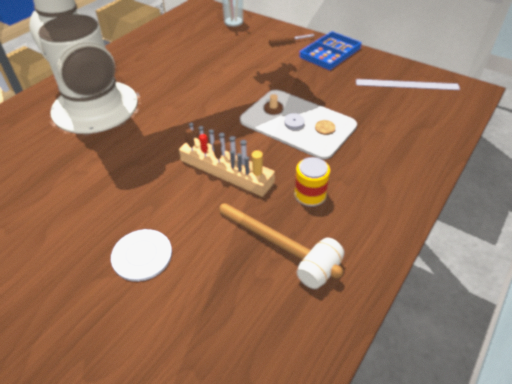

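The top view shows the board at the left, with the cork at (130,197), slug at (140,230) and cap at (128,264, knob leaning to 126). The plate is at (362,247), the rack at (241,250) and the tin at (221,160). The scene view agrees, and nothing blocks the path above the rack.

```bash
cat > h.py <<'E'
import numpy as np, cv2
from scipy.spatial.transform import Rotation as R
from workcell import bot
def w(c,uv,z):
    f=192/np.tan(np.radians(c["vfov"]/2)); A=R.from_euler("xyz",c["attitude"],degrees=True).as_matrix()
    uv=np.atleast_2d(np.asarray(uv,float))
    d=np.c_[(uv[:,0]-c["cx"])/f,(uv[:,1]-c["cy"])/f,np.ones(len(uv))]@A.T
    return c["xyz"][:2]+d[:,:2]*((z-c["xyz"][2])/d[:,2])[:,None]
def px(c,p):
    f=192/np.tan(np.radians(c["vfov"]/2)); A=R.from_euler("xyz",c["attitude"],degrees=True).as_matrix()
    q=(np.atleast_2d(p)-c["xyz"])@A
    return np.c_[c["cx"]+f*q[:,0]/q[:,2], c["cy"]+f*q[:,1]/q[:,2]]
def fit(c,mask,z,seed):
    """component of mask nearest seed -> (centre, radius) of a circle on plane z"""
    cs,_=cv2.findContours(mask.astype(np.uint8),cv2.RETR_EXTERNAL,cv2.CHAIN_APPROX_NONE)
    cs=[k for k in cs if len(k)>8 and cv2.contourArea(k)>15]
    k=min(cs,key=lambda k:np.linalg.norm(k[:,0].mean(0)-seed))
    P=w(c,k[:,0],z); P=cv2.convexHull(P.astype(np.float32))[:,0].astype(float)
    s=np.linalg.lstsq(np.c_[2*P,np.ones(len(P))],(P**2).sum(1),rcond=None)[0]
    return s[:2].round(4),round(float(np.sqrt(s[2]+s[:2]@s[:2])),4)
E
python3 - <<'E'
from h import *
c=bot.camera("top"); im=c["img"].astype(int); hsv=cv2.cvtColor(c["img"],cv2.COLOR_BGR2HSV)
H,S,V=[hsv[...,i].astype(int) for i in range(3)]
print("plate",fit(c,(S<60)&(V>150),.010,(361,247)))
print("board",w(c,[(135,230)],.01))
print("cork",fit(c,(S>60)&(V>60)&(H>8)&(H<30),.018,(130,197)))
print("cap",fit(c,(V<90),.020,(129,264)), "knob",w(c,[(125.5,264.5)],.054))
print("slug",w(c,[(140,229.5)],.024))
for v in (195,230,263): print(V[v,112:160:2],S[v,112:160:2])
print("rack",w(c,[(227,199),(250,199),(254,300),(231,301)],.038),"tin",w(c,[(221,159)],.088))
c=bot.camera("wrist"); cv2.imwrite("pics/w0.png",c["img"]); print({k:v for k,v in c.items() if k!="img"})
E
```

```text
plate (array([ 0.4827, -0.2947]), 0.0603)
board [[0.51888653 0.25376304]]
cork (array([ 0.6205, -0.0508]), 0.6976)Traceback (most recent call last):
  File "<stdin>", line 7, in <module>
  File "h.py", line 17, in fit
    k=min(cs,key=lambda k:np.linalg.norm(k[:,0].mean(0)-seed))
ValueError: min() iterable argument is empty
```

The plate fit is good. I'll turn the tool to yaw 0 while I fix the disc measurement.

Request:
play_rows(
  steps=[
    [[0,0,0,0.11],[0,0,0,0.11],[0,0,0,0.11],[0,0,0,0.11],[0,0,0,0.11]],
  ],
  gripper=0.07,
  squeeze=25,
)

```text
time: 0.57
ee_pos: [0.2105, 0.508, 0.2091]
tcp_rot: [-180.0, 0.0, 125.7]
wrist_force: [-0.6, 0.3, 0.5]
opening: 0.0699
grasp_force: 0.0
```

Request:
play_rows(
  steps=[
    [[0,0,0,0.11],[0,0,0,0.11],[0,0,0,0.11],[0,0,0,0.11],[0,0,0,0.11]],
  ],
)

```text
time: 0.98
ee_pos: [0.2105, 0.508, 0.2091]
tcp_rot: [-180.0, 0.0, 94.2]
wrist_force: [0.1, -0.0, -0.0]
opening: 0.0701
grasp_force: 0.0
```

Request:
play_rows(
  steps=[
    [[0,0,0,0.11],[0,0,0,0.11],[0,0,0,0.11],[0,0,0,0.11],[0,0,0,0.11]],
  ],
)

```text
time: 1.4
ee_pos: [0.2275, 0.5001, 0.209]
tcp_rot: [-179.0, 0.0, 65.0]
wrist_force: [0.5, -0.1, -0.4]
opening: 0.0698
grasp_force: 0.0
```

Request:
play_rows(
  steps=[
    [[0,0,0,0.11],[0,0,0,0.11],[0,0,0,0.11],[0,0,0,0.11],[0,0,0,0.11]],
  ],
)

```text
time: 1.82
ee_pos: [0.3453, 0.4131, 0.2094]
tcp_rot: [-173.0, 2.0, 46.2]
wrist_force: [0.4, -0.0, 0.2]
opening: 0.0701
grasp_force: 0.0
```

Request:
play_rows(
  steps=[
    [[0,0,0,0.11],[0,0,0,0.11],[0,0,0,0.11],[0,0,0,0.11],[0,0,0,0.11]],
  ],
)

```text
time: 2.23
ee_pos: [0.4259, 0.2961, 0.2102]
tcp_rot: [-168.1, 7.1, 27.9]
wrist_force: [-0.1, 0.0, -0.4]
opening: 0.0701
grasp_force: 0.0
```

Request:
play_rows(
  steps=[
    [[0.03,0.025,0,0],[0.03,0.025,0,0],[0.03,0.025,0,0],[0.03,0.025,0,0],[0.03,0.025,0,0]],
  ],
)

```text
time: 2.65
ee_pos: [0.6129, 0.257, 0.166]
tcp_rot: [-168.1, 7.0, 28.0]
wrist_force: [1.2, -0.6, 0.8]
opening: 0.0702
grasp_force: 0.0
```

Request:
play_rows(
  steps=[
    [[0.02,0.025,0,0],[0.02,0.025,0,0],[0.02,0.025,0,0],[0.01,0.025,0,0],[0,0.02,0,0]],
  ],
)

```text
time: 3.07
ee_pos: [0.7266, 0.1844, 0.1299]
tcp_rot: [-168.1, 7.2, 28.0]
wrist_force: [0.4, -0.1, -0.1]
opening: 0.07
grasp_force: 0.0
```

Run:
```python
from h import *
o=bot.get_obs(); print(o["time"],o["ee_pos"],o["tcp_rot"],o["q"])
c=bot.camera("wrist"); cv2.imwrite("pics/w1.png",c["img"]); np.save("w1.npy",c,allow_pickle=True); print({k:v for k,v in c.items() if k!="img"})
print(px(c,[[.6,.265,.018],[.52,.25,.024],[.44,.27,.02]]))
```

```text
3.0667 [0.72658139 0.18440056 0.12989868] [-168.0876517     7.18772242   28.0345325 ] [ 10.48703972  52.15637613  65.17067192 113.45951336   9.2010351
 162.36056577]
{'vfov': 69.3022398647519, 'cx': 254.07729065379462, 'cy': 187.11057885204204, 'xyz': array([0.82860996, 0.19861006, 0.2801725 ]), 'attitude': array([155.10706177,  11.81265115, -63.50753876])}
[[167.9437261  217.50409356]
 [158.00650028 268.88372452]
 [132.24702725 295.33050626]]
```

View pics/w1.png

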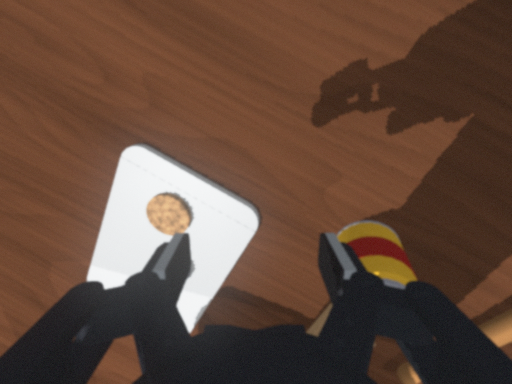

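The wrist view shows the cork at (168,214), and the tool is tilted. The sixth joint ran into its limit, because its angle grows as yaw falls, and the other joints gave way. Turning back the other way (yaw 180) is well inside the range. Then I'll remove the tilt.

```bash
cat >> h.py <<'E'
def st():
    o=bot.get_obs(); M=R.from_euler("xyz",o["tcp_rot"],degrees=True).as_matrix()
    print("t",round(o["time"],2),"p",o["ee_pos"].round(4),"rot",o["tcp_rot"].round(2),"toolz",M[:,2].round(3),"q",o["q"].round(1)); return o,M
E
python3 - <<'E'
from h import *
o,M=st()
print("now", M.T@np.array([-.16,-.1,.1]))
M2=M@R.from_euler("z",-2.65).as_matrix(); print(R.from_matrix(M2).as_euler("xyz",degrees=True), M2.T@np.array([0,-.36,.03]))
E
```

```text
t 3.12 p [0.7273 0.1806 0.129 ] rot [-168.13    7.26   27.87] toolz [-0.206  0.124 -0.971] q [ 10.2  52.2  65.1 113.4   9.1 162.3]
now [-0.19931923 -0.0021919  -0.07659661]
[172.9407504  -11.9907371  179.68890399] [ 0.00432059 -0.35360945 -0.07376779]
```

Request:
play_rows(
  steps=[
    [[-0.035,0,-0.015,0],[-0.035,0,-0.015,0],[-0.035,0,-0.015,0],[-0.035,0,-0.015,0],[-0.035,0,-0.015,0]],
  ],
)

```text
time: 3.53
ee_pos: [0.589, 0.0959, 0.2262]
tcp_rot: [-168.1, 7.0, 28.0]
wrist_force: [0.1, -0.9, 0.4]
opening: 0.07
grasp_force: 0.0
```

Request:
play_rows(
  steps=[
    [[0,0,0,-0.106],[0,0,0,-0.106],[0,0,0,-0.106],[0,0,0,-0.106],[0,0,0,-0.106]],
  ],
)

```text
time: 3.95
ee_pos: [0.5905, 0.0966, 0.2258]
tcp_rot: [-166.2, 0.0, 58.0]
wrist_force: [1.3, -0.6, 0.5]
opening: 0.0702
grasp_force: 0.0
```

Request:
play_rows(
  steps=[
    [[0,0,0,-0.106],[0,0,0,-0.106],[0,0,0,-0.106],[0,0,0,-0.106],[0,0,0,-0.106]],
  ],
)

```text
time: 4.37
ee_pos: [0.5905, 0.0967, 0.2257]
tcp_rot: [-168.0, -6.9, 87.6]
wrist_force: [-0.1, 0.2, 0.2]
opening: 0.0702
grasp_force: 0.0
```

Request:
play_rows(
  steps=[
    [[0,0,0,-0.106],[0,0,0,-0.106],[0,0,0,-0.106],[0,0,0,-0.106],[0,0,0,-0.106]],
  ],
)

```text
time: 4.78
ee_pos: [0.5906, 0.0967, 0.2257]
tcp_rot: [-173.1, -12.0, 118.0]
wrist_force: [0.9, 0.0, -0.0]
opening: 0.0699
grasp_force: 0.0
```

Request:
play_rows(
  steps=[
    [[0,0,0,-0.106],[0,0,0,-0.106],[0,0,0,-0.106],[0,0,0,-0.106],[0,0,0,-0.106]],
  ],
)

```text
time: 5.2
ee_pos: [0.5905, 0.0967, 0.2256]
tcp_rot: [179.8, -13.8, 149.1]
wrist_force: [0.8, 0.2, 0.1]
opening: 0.0702
grasp_force: 0.0
```

Request:
play_rows(
  steps=[
    [[0,0,0,-0.106],[0,0,0,-0.106],[0,0,0,-0.106],[0,0,0,-0.106],[0,0,0,-0.106]],
  ],
)

```text
time: 5.62
ee_pos: [0.5905, 0.0967, 0.2256]
tcp_rot: [172.8, -11.7, -179.8]
wrist_force: [0.8, -0.8, 0.2]
opening: 0.0697
grasp_force: 0.0
```

Run:
```python
from h import *
o,M=st()
print(M.T@np.array([0,-.36,.03])); print(M.T@np.array([.86,-.5,0]), M.T@np.array([0,0,1]))
```

```text
t 5.62 p [0.5905 0.0967 0.2256] rot [ 172.76  -11.75 -179.81] toolz [-0.202  0.125 -0.971] q [  5.1  25.1  35.  111.    8.2   4.9]
[ 0.00725736 -0.35345816 -0.07426077]
[-0.84038959 -0.47677909 -0.23670031] [ 0.20357211  0.12336306 -0.97125689]
```

Request:
play_rows(
  steps=[
    [[0.001,-0.038,-0.008,0],[0.001,-0.038,-0.008,0],[0.001,-0.038,-0.008,0],[0.001,-0.038,-0.008,0],[0.001,-0.038,-0.008,0]],
  ],
)

```text
time: 6.03
ee_pos: [0.5882, -0.0984, 0.2426]
tcp_rot: [172.8, -11.8, 179.9]
wrist_force: [1.3, -0.4, 0.3]
opening: 0.0701
grasp_force: 0.0
```

Request:
play_rows(
  steps=[
    [[0.001,-0.04,-0.008,0],[0.001,-0.04,-0.008,0],[0.001,-0.04,-0.008,0],[0.001,-0.04,-0.008,0],[0.001,-0.04,-0.008,0]],
  ],
)

```text
time: 6.45
ee_pos: [0.5843, -0.2982, 0.2567]
tcp_rot: [172.9, -11.7, 179.8]
wrist_force: [2.1, -0.1, 0.5]
opening: 0.0698
grasp_force: 0.0
```

Request:
play_rows(
  steps=[
    [[-0.032,-0.018,-0.009,0],[-0.032,-0.018,-0.009,0],[-0.032,-0.018,-0.009,0],[-0.032,-0.018,-0.009,0],[-0.032,-0.018,-0.009,0]],
  ],
)

```text
time: 6.87
ee_pos: [0.5662, -0.2958, 0.2473]
tcp_rot: [170.8, -15.1, -179.5]
wrist_force: [0.0, -0.1, -0.6]
opening: 0.0703
grasp_force: 0.0
```

Run:
```python
from h import *
o,M=st()
```

```text
t 6.87 p [ 0.5662 -0.2958  0.2473] rot [ 170.84  -15.09 -179.53] toolz [-0.258  0.157 -0.953] q [-28.1  47.8  70.7 130.5   1.  -27.5]
```

Request:
play_rows(
  steps=[
    [[0.008,0.005,-0.03,0],[0.008,0.005,-0.03,0],[0.008,0.005,-0.03,0],[0.008,0.005,-0.03,0],[0.008,0.005,-0.03,0]],
  ],
)

```text
time: 7.28
ee_pos: [0.5528, -0.2859, 0.3284]
tcp_rot: [174.4, -8.6, 179.6]
wrist_force: [-0.8, -0.0, 0.2]
opening: 0.0697
grasp_force: 0.0
```

Run:
```python
from h import *
o,M=st(); print(M.T@np.array([0,0,.035]))
```

```text
t 7.28 p [ 0.5528 -0.2859  0.3284] rot [174.38  -8.6  179.61] toolz [-0.148  0.099 -0.984] q [-27.9  40.4  70.7 130.5   1.  -27.1]
[ 0.00523667  0.00338613 -0.03443997]
```

Request:
play_rows(
  steps=[
    [[0.005,0.003,-0.034,0],[0.005,0.003,-0.034,0],[0.004,0.002,-0.034,0],[0.003,0.002,-0.034,0],[0.003,0.001,-0.034,0]],
  ],
)

```text
time: 7.7
ee_pos: [0.5279, -0.2741, 0.4088]
tcp_rot: [177.9, -1.9, 179.2]
wrist_force: [1.6, -0.4, 0.1]
opening: 0.0698
grasp_force: 0.0
```

Run:
```python
from h import *
o,M=st(); print(M.T@np.array([0,0,.035]))
```

```text
t 7.7 p [ 0.5279 -0.2741  0.4088] rot [177.86  -1.88 179.16] toolz [-0.032  0.038 -0.999] q [-28.   32.9  70.7 130.5   1.1 -27.1]
[ 0.00114941  0.00130926 -0.03495661]
```

Request:
play_rows(
  steps=[
    [[0.001,0.001,-0.034,0],[0,0,-0.03,0],[0,0,0,0],[0,0,0,0],[0,0,0,0]],
  ],
)

```text
time: 8.12
ee_pos: [0.5177, -0.2701, 0.4338]
tcp_rot: [179.0, 0.3, 179.0]
wrist_force: [-0.1, -0.5, -0.4]
opening: 0.0701
grasp_force: 0.0
```

Run:
```python
from h import *
o,M=st(); print(M.T@np.array([.4427-.45,.255-.1,.0]))
```

```text
t 8.12 p [ 0.5177 -0.2701  0.4338] rot [178.97   0.3  179.01] toolz [ 0.006  0.018 -1.   ] q [-28.1  30.4  70.7 130.4   1.1 -27.1]
[0.00998096 0.15482635 0.00273347]
```

Run:
```python
from h import *
c=bot.camera("wrist"); cv2.imwrite("pics/w2.png",c["img"]); print({k:v for k,v in c.items() if k!="img"})
hsv=cv2.cvtColor(c["img"],cv2.COLOR_BGR2HSV).astype(int)
p=px(c,[.4827,-.2947,.01])[0]; print(p, fit(c,(hsv[...,1]<60)&(hsv[...,2]>140),.01,p))
t=bot.camera("top"); cv2.imwrite("pics/top1.png",t["img"])
hsv=cv2.cvtColor(t["img"],cv2.COLOR_BGR2HSV).astype(int); H,S,V=hsv[...,0],hsv[...,1],hsv[...,2]
for n,u,v in (("cork",130,197),("slug",140,229),("cap",129,264)):
    print(n,"\n V",V[v,u-22:u+22:2],"\n S",S[v,u-22:u+22:2])
big=cv2.resize(np.hstack([t["img"][170:290,90:180]]),None,fx=6,fy=5,interpolation=cv2.INTER_CUBIC)
cv2.imwrite("pics/topc.png",big)
```

```text
{'vfov': 69.3022398647519, 'cx': 254.07729065379462, 'cy': 187.11057885204204, 'xyz': array([ 0.44028328, -0.2729195 ,  0.59809944]), 'attitude': array([162.12644563,  -1.03133039,  88.98424802])}
[238.7381961  119.35116005] (array([ 0.4843, -0.2982]), 0.061)
cork 
 V [238 239 239 239 239 225 228 219 227 231 234 211 216 213 224 206 223 178
 239 239 239 238] 
 S [  1   1   2   1   2  88 119 116 112 113 110 114 115 109 109 111 106  20
   2   2   3   2]
slug 
 V [240 239 239 239 240 234 226 225 226 226 196 121 227 227 225 228 226 135
 241 241 240 240] 
 S [ 2  1  1  1  1  1 10  8  9  8 12 11 10 10 10 10  8 11  2  2  1  1]
cap 
 V [246 246 246 246 246 221 141 246 246 247 246 243 149 137 153 153 155 125
 246 246 246 246] 
 S [  1   1   1   1   1  21 130  84  81  74  81  91  94  93 110 112 102  29
   1   1   1   1]
```

View pics/topc.png

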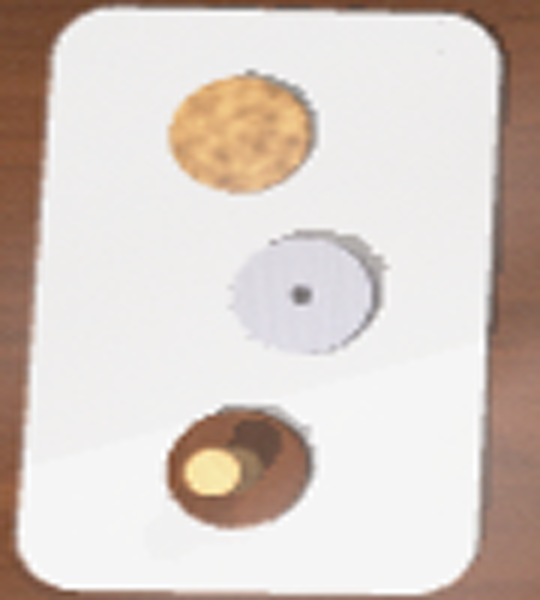

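The crop shows the cork centred at (240,133), the slug's dot at (302,295), the cap disc at (239,468) and the knob top at (213,471). The tilt is now about 1°. Next I'll hover over the board.

Request:
play_rows(
  steps=[
    [[0,0.035,0.011,0],[0,0.035,0.011,0],[0,0.035,0.011,0],[0,0.035,0.011,0],[0,0.035,0.011,0]],
  ],
)

```text
time: 8.63
ee_pos: [0.5211, -0.1026, 0.3845]
tcp_rot: [179.0, 0.2, 179.0]
wrist_force: [0.3, 0.8, 0.4]
opening: 0.0702
grasp_force: 0.0
```

Request:
play_rows(
  steps=[
    [[0,0.035,0.011,0],[0,0.035,0.011,0],[0,0.035,0.011,0],[0,0.035,0.011,0],[0,0.035,0.011,0]],
  ],
)

```text
time: 9.05
ee_pos: [0.5245, 0.0737, 0.3327]
tcp_rot: [179.0, 0.3, 179.0]
wrist_force: [1.0, 0.4, -0.8]
opening: 0.0701
grasp_force: 0.0
```

Request:
play_rows(
  steps=[
    [[0,0.035,0.011,0],[0,0.035,0.011,0],[0,0.035,0.011,0],[0,0.035,0.011,0],[0,0,0,0]],
  ],
)

```text
time: 9.47
ee_pos: [0.5267, 0.2176, 0.2883]
tcp_rot: [179.1, 0.0, 179.2]
wrist_force: [0.3, -1.2, 0.2]
opening: 0.0699
grasp_force: 0.0
```

```bash
cat >> h.py <<'E'
def disc(c,n,p,z):
    hsv=cv2.cvtColor(c["img"],cv2.COLOR_BGR2HSV).astype(int); H,S,V=hsv[...,0],hsv[...,1],hsv[...,2]
    m={"cork":(S>60)&(V>90),"plate":(S<60)&(V>140),"dot":(V<175)&(S<60),"knob":(S>40)&(V>190)}[n]
    p=px(c,[*p,z])[0]
    win=np.zeros_like(m); r=60 if n!="plate" else 150
    win[max(0,int(p[1])-r):int(p[1])+r,max(0,int(p[0])-r):int(p[0])+r]=1
    return n,p.round(),fit(c,m&win,z,p)
E
python3 - <<'E'
from h import *
t=cv2.imread("pics/top1.png"); T=bot.camera("top"); 
for n,uv,z in (("cork",(129.5,196.1),.018),("slug",(139.8,228.5),.024),("knob",(125,263.7),.054)): print(n,w(T,[uv],z).round(4))
o,M=st()
c=bot.camera("wrist"); cv2.imwrite("pics/w3.png",c["img"]); print(c["xyz"])
for n,p,z in (("cork",w(T,[(129.5,196.1)],.018)[0],.018),("dot",w(T,[(139.8,228.5)],.024)[0],.024),("knob",w(T,[(125,263.7)],.054)[0],.054)):
    print(disc(c,n,p,z))
E
```

```text
cork [[0.6   0.268]]
slug [[0.522  0.2391]]
knob [[0.4403 0.2624]]
t 9.52 p [0.5269 0.2154 0.2896] rot [1.7910e+02 9.0000e-02 1.7922e+02] toolz [ 0.002  0.016 -1.   ] q [ 21.8  10.   24.8 104.3   0.8  22.6]
[0.45008546 0.21256335 0.45412604]
('cork', array([285., 193.]), (array([0.6012, 0.2664]), 0.0272))
('dot', array([267., 147.]), (array([0.4444, 0.259 ]), 0.0255))
('knob', array([286.,  91.]), (array([0.4418, 0.2613]), 0.0109))
```

View pics/w3.png

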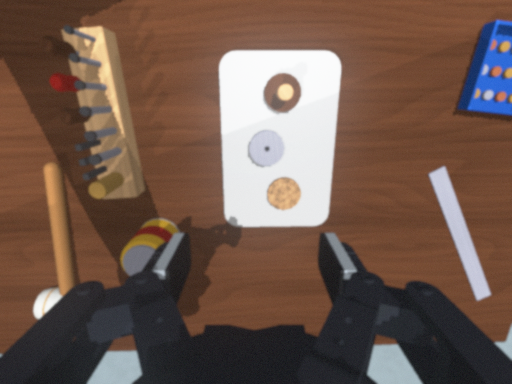

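The wrist view shows the cork at (284,194), the slug's dot at (267,149) and the knob top at (286,92). The wrist and top cameras agree to about 2 mm. Next I move down over the cork.

Request:
play_rows(
  steps=[
    [[-0.0074,0.0049,0.024,0],[-0.0074,0.0049,0.024,0],[-0.0074,0.0049,0.024,0],[-0.0074,0.0049,0.024,0],[-0.0074,0.0049,0.024,0]],
  ],
)

```text
time: 9.98
ee_pos: [0.5664, 0.2374, 0.1725]
tcp_rot: [179.0, 0.4, 178.9]
wrist_force: [0.3, 0.8, 0.4]
opening: 0.0703
grasp_force: 0.0
```

Request:
play_rows(
  steps=[
    [[-0.0074,0.0049,0.024,0],[-0.0074,0.0049,0.024,0],[-0.0074,0.0049,0.024,0],[-0.0074,0.0049,0.024,0],[-0.0074,0.0049,0.024,0]],
  ],
)

```text
time: 10.4
ee_pos: [0.6047, 0.2632, 0.0531]
tcp_rot: [179.0, 0.4, 178.9]
wrist_force: [0.8, 0.1, -0.3]
opening: 0.0698
grasp_force: 0.0
```

Request:
play_rows(
  steps=[
    [[0,0,0,0],[0,0,0,0],[0,0,0,0],[0,0,0,0],[0,0,0,0]],
  ],
)

```text
time: 10.82
ee_pos: [0.6045, 0.2645, 0.0564]
tcp_rot: [178.9, 0.5, 179.0]
wrist_force: [0.0, -0.6, -0.1]
opening: 0.07
grasp_force: 0.0
```

Run:
```python
from h import *
o,M=st()
c=bot.camera("wrist"); cv2.imwrite("pics/w4.png",c["img"])
print(disc(c,"cork",(.601,.267),.018)); print(M.T@(np.array([.601,.267,.0075])-o["ee_pos"]))
```

```text
t 10.82 p [0.6045 0.2645 0.0564] rot [178.94   0.51 178.98] toolz [ 0.009  0.018 -1.   ] q [23.3 18.8  9.2 79.6  0.8 24.3]
('cork', array([258., 197.]), (array([0.6013, 0.2669]), 0.0277))
[0.00402911 0.00157215 0.04885527]
```

View pics/w4.png

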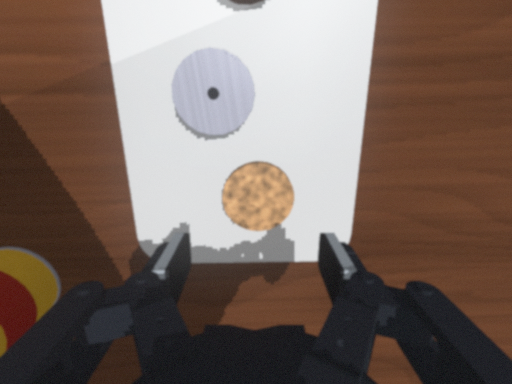

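The cork is centred between the fingers, at pixel (258,196), which is world (0.6013, 0.2669). Descending and gripping.

Request:
play_rows(
  steps=[
    [[0.0007,0.0003,0.0098,0],[0.0007,0.0003,0.0098,0],[0.0007,0.0003,0.0098,0],[0.0007,0.0003,0.0098,0],[0.0007,0.0003,0.0098,0]],
  ],
)

```text
time: 11.28
ee_pos: [0.6001, 0.2668, 0.0034]
tcp_rot: [179.0, 0.3, 179.0]
wrist_force: [-0.2, 0.5, -0.4]
opening: 0.0702
grasp_force: 0.0
```

Request:
play_rows(
  steps=[
    [[0,0,0,0],[0,0,0,0],[0,0,0,0],[0,0,0,0],[0,0,0,0]],
  ],
)

```text
time: 11.7
ee_pos: [0.6011, 0.2671, 0.0059]
tcp_rot: [179.0, 0.4, 179.0]
wrist_force: [0.6, -0.0, 0.2]
opening: 0.0699
grasp_force: 0.0
```

Run:
```python
from h import *
o,M=st(); print(o["wrist_force"])
c=bot.camera("wrist"); print(disc(c,"cork",(.601,.267),.018)); print("slugdot",w(np.load("w1.npy",allow_pickle=True).item() if 0 else c,[(0,0)],0)[0]*0)
```

```text
t 11.7 p [0.6011 0.2671 0.0059] rot [178.97   0.42 178.99] toolz [ 0.008  0.018 -1.   ] q [23.6 19.6  4.7 74.3  0.8 24.6]
[ 0.60710449 -0.01650092  0.18933285]
('cork', array([256., 231.]), (array([0.601 , 0.2668]), 0.0281))
slugdot [0. 0.]
```

Request:
play_rows(
  steps=[
    [[0,0,-0.0012,0],[0,0,0,0],[0,0,0,0],[0,0,0,0],[0,0,0,0]],
  ],
  gripper=0.045,
)

```text
time: 12.17
ee_pos: [0.6007, 0.2669, 0.0064]
tcp_rot: [179.0, 0.4, 179.0]
wrist_force: [-0.8, 0.1, -0.8]
opening: 0.0446
grasp_force: 0.0
```

Request:
play_rows(
  steps=[
    [[0,0,0,0],[0,0,0,0],[0,0,0,0],[0,0,0,0],[0,0,0,0]],
  ],
)

```text
time: 12.58
ee_pos: [0.6007, 0.2669, 0.0064]
tcp_rot: [179.0, 0.4, 179.0]
wrist_force: [-0.6, 0.9, -1.0]
opening: 0.0448
grasp_force: 0.0
```

Request:
play_rows(
  steps=[
    [[0,0,-0.008,0],[0,0,-0.008,0],[0,0,-0.008,0],[0,0,0,0],[0,0,0,0]],
  ],
)

```text
time: 13.0
ee_pos: [0.6012, 0.2668, 0.0316]
tcp_rot: [179.0, 0.5, 179.0]
wrist_force: [-0.5, 0.1, -0.3]
opening: 0.0451
grasp_force: 0.0
```

Run:
```python
from h import *
o,M=st(); print(o["wrist_force"],o["opening"],o["grasp_force"])
c=bot.camera("wrist"); cv2.imwrite("pics/w5.png",c["img"])
z=.018+o["ee_pos"][2]-.0071; print(z,disc(c,"cork",(.601,.267),z))
print(M.T@(np.array([.4843,-.2982,.19])-o["ee_pos"]))
```

```text
t 13.0 p [0.6012 0.2668 0.0316] rot [178.95   0.47 179.  ] toolz [ 0.008  0.018 -1.   ] q [23.6 18.9  6.7 76.9  0.8 24.6]
[-0.45042151  0.0622278  -0.28398172] 0.045116048050766994 0.0
0.042477412600603524 ('cork', array([257., 230.]), (array([0.5904, 0.2664]), 0.0241))
[ 0.105651   -0.5639151  -0.16960604]
```

View pics/w5.png

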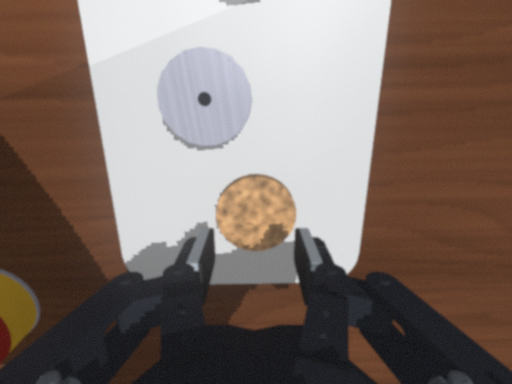

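The fingers closed above the cork. In the view the cork is still on the board at (256,212), so the tips stand farther back than I assumed. I'll reopen and go lower, feeling for the board.

Request:
play_rows(
  steps=[
    [[0,0,0,0],[0,0,0,0],[0,0,0.01,0],[0,0,0.01,0],[0,0,0.01,0]],
  ],
  gripper=0.066,
)

```text
time: 13.47
ee_pos: [0.6004, 0.2669, -0.0013]
tcp_rot: [179.0, 0.3, 179.0]
wrist_force: [0.4, -0.5, -0.6]
opening: 0.066
grasp_force: 0.0
```

Request:
play_rows(
  steps=[
    [[0,0,0.001,0],[0,0,0,0],[0,0,0,0],[0,0,0,0],[0,0,0,0]],
  ],
)

```text
time: 13.88
ee_pos: [0.6011, 0.2672, -0.0]
tcp_rot: [179.0, 0.4, 179.0]
wrist_force: [0.0, 0.1, -0.0]
opening: 0.0661
grasp_force: 0.0
```

Request:
play_rows(
  steps=[
    [[0,0,0.002,0],[0,0,0,0],[0,0,0,0],[0,0,0,0],[0,0,0,0]],
  ],
)

```text
time: 14.3
ee_pos: [0.6008, 0.2671, -0.0026]
tcp_rot: [179.0, 0.4, 179.0]
wrist_force: [0.2, 0.0, -0.6]
opening: 0.0662
grasp_force: 0.0
```

Request:
play_rows(
  steps=[
    [[0,0,0,0],[0,0,0,0],[0,0,0,0],[0,0,0,0],[0,0,0,0]],
  ],
  gripper=0.05,
)

```text
time: 14.72
ee_pos: [0.6008, 0.2671, -0.0026]
tcp_rot: [179.0, 0.4, 179.0]
wrist_force: [0.0, -0.4, -0.3]
opening: 0.0501
grasp_force: 0.0
```

Request:
play_rows(
  steps=[
    [[0,0,0,0],[0,0,0,0],[0,0,0,0],[0,0,0,0],[0,0,0,0]],
  ],
)

```text
time: 15.13
ee_pos: [0.6008, 0.2671, -0.0026]
tcp_rot: [179.0, 0.4, 179.0]
wrist_force: [0.8, -0.8, 0.5]
opening: 0.0502
grasp_force: 0.0
```

Run:
```python
from h import *
o,M=st(); c=bot.camera("wrist"); cv2.imwrite("pics/w6.png",c["img"])
im=cv2.resize(c["img"][150:350,150:360],None,fx=3,fy=3,interpolation=cv2.INTER_CUBIC)
for h,col in ((0,(0,0,255)),(.013,(0,255,0)),(.026,(255,0,0))):
    for s in (-.025,.025):
        for x in (-.011,.011):
            p=(px(c,o["ee_pos"]+M@np.array([x,s,-h]))[0]-(150,150))*3; cv2.circle(im,tuple(int(v) for v in p),3,col,-1)
p=(px(c,[.6012,.2668,.018])[0]-(150,150))*3; cv2.circle(im,tuple(int(v) for v in p),4,(255,0,255),-1)
cv2.imwrite("pics/w6c.png",im)
```

```text
t 15.13 p [ 0.6008  0.2671 -0.0026] rot [179.     0.37 179.  ] toolz [ 0.007  0.017 -1.   ] q [23.6 19.8  4.  73.4  0.8 24.6]
```

View pics/w6c.png

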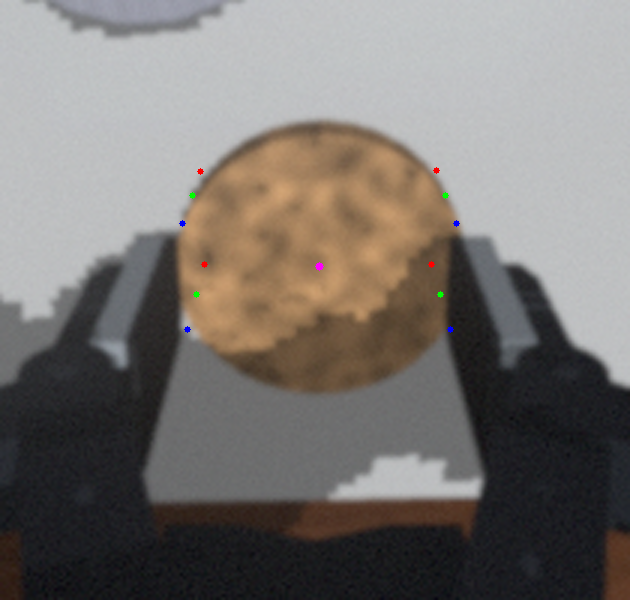

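The fingertips are at crop row 235 with their inner faces at columns 178 and 450. That puts them about 28 mm behind the TCP reading at this opening, just above the cork top. So I need to go about 13 mm lower.

Request:
play_rows(
  steps=[
    [[0,0,0,0],[0,0,0,0],[0,0,0.002,0],[0,0,0.003,0],[0,0,0.003,0]],
  ],
  gripper=0.066,
)

```text
time: 15.6
ee_pos: [0.6008, 0.2672, -0.011]
tcp_rot: [179.0, 0.4, 179.0]
wrist_force: [-0.4, -0.4, -0.1]
opening: 0.0659
grasp_force: 0.0
```

Request:
play_rows(
  steps=[
    [[0,0,0.002,0],[0,0,0,0],[0,0,0,0],[0,0,0,0],[0,0,0,0]],
  ],
)

```text
time: 16.02
ee_pos: [0.6009, 0.2673, -0.0124]
tcp_rot: [179.0, 0.4, 179.0]
wrist_force: [-0.2, 0.7, -0.4]
opening: 0.066
grasp_force: 0.0
```

Request:
play_rows(
  steps=[
    [[0,0,0.002,0],[0,0,0,0],[0,0,0,0],[0,0,0,0],[0,0,0,0]],
  ],
)

```text
time: 16.43
ee_pos: [0.6009, 0.2673, -0.0146]
tcp_rot: [179.0, 0.4, 179.0]
wrist_force: [-0.1, 0.6, 0.1]
opening: 0.0658
grasp_force: 0.0
```

Still no contact. I'll try closing here.

Request:
play_rows(
  steps=[
    [[0,0,0,0],[0,0,0,0],[0,0,0,0],[0,0,0,0],[0,0,0,0]],
  ],
  gripper=0.05,
)

```text
time: 16.85
ee_pos: [0.601, 0.2673, -0.0142]
tcp_rot: [179.0, 0.4, 179.0]
wrist_force: [-0.2, -0.7, 5.3]
opening: 0.0543
grasp_force: 26.7
```

Request:
play_rows(
  steps=[
    [[0,0,0,0],[0,0,0,0],[0,0,0,0],[0,0,0,0],[0,0,0,0]],
  ],
)

```text
time: 17.27
ee_pos: [0.601, 0.2674, -0.0142]
tcp_rot: [179.0, 0.4, 179.0]
wrist_force: [-0.5, -0.5, 5.9]
opening: 0.0541
grasp_force: 26.7
```

The cork is gripped. Lifting, then carrying it over to the plate.

Request:
play_rows(
  steps=[
    [[0,0,-0.02,0],[0,0,-0.03,0],[0,0,-0.035,0],[0,0,-0.035,0],[0,0,-0.03,0]],
  ],
)

```text
time: 17.68
ee_pos: [0.5998, 0.2647, 0.1373]
tcp_rot: [179.0, 0.4, 179.0]
wrist_force: [0.4, 0.9, -0.5]
opening: 0.0542
grasp_force: 26.5
```

Request:
play_rows(
  steps=[
    [[0.0054,-0.0283,-0.0016,0],[0.0054,-0.0283,-0.0016,0],[0.0054,-0.0283,-0.0016,0],[0.0054,-0.0283,-0.0016,0],[0.0054,-0.0283,-0.0016,0]],
  ],
)

```text
time: 18.1
ee_pos: [0.5698, 0.1224, 0.1403]
tcp_rot: [179.0, 0.3, 179.0]
wrist_force: [-0.3, -0.1, 0.3]
opening: 0.0546
grasp_force: 26.5
```

Request:
play_rows(
  steps=[
    [[0.0054,-0.0283,-0.0016,0],[0.0054,-0.0283,-0.0016,0],[0.0054,-0.0283,-0.0016,0],[0.0054,-0.0283,-0.0016,0],[0.0054,-0.0283,-0.0016,0]],
  ],
)

```text
time: 18.52
ee_pos: [0.5402, -0.0188, 0.1458]
tcp_rot: [179.0, 0.3, 179.0]
wrist_force: [0.5, -0.5, -0.5]
opening: 0.0543
grasp_force: 26.5
```

Request:
play_rows(
  steps=[
    [[0.0054,-0.0283,-0.0016,0],[0.0054,-0.0283,-0.0016,0],[0.0054,-0.0283,-0.0016,0],[0.0054,-0.0283,-0.0016,0],[0.0054,-0.0283,-0.0016,0]],
  ],
)

```text
time: 18.93
ee_pos: [0.5107, -0.16, 0.1511]
tcp_rot: [179.0, 0.3, 179.0]
wrist_force: [-0.0, -0.3, -0.2]
opening: 0.0544
grasp_force: 26.5
```

Request:
play_rows(
  steps=[
    [[0.0054,-0.0283,-0.0016,0],[0.0054,-0.0283,-0.0016,0],[0.0054,-0.0283,-0.0016,0],[0.0054,-0.0283,-0.0016,0],[0.0054,-0.0283,-0.0016,0]],
  ],
)

```text
time: 19.35
ee_pos: [0.4812, -0.3011, 0.1565]
tcp_rot: [179.0, 0.4, 179.0]
wrist_force: [0.9, 0.2, -0.1]
opening: 0.0545
grasp_force: 26.5
```

Run:
```python
from h import *
o,M=st(); print(o["opening"],o["grasp_force"],o["wrist_force"])
c=bot.camera("wrist"); cv2.imwrite("pics/w7.png",c["img"])
print(disc(c,"plate",(.4835,-.297),.01)); z=.018+o["ee_pos"][2]+.0142
print(disc(c,"cork",o["ee_pos"][:2],z))
print(M.T@(np.array([.4835,-.297,-.0130])-o["ee_pos"]))
```

```text
t 19.35 p [ 0.4812 -0.3011  0.1565] rot [178.99   0.35 179.  ] toolz [ 0.006  0.018 -1.   ] q [-32.6   6.9   6.3  89.6   1.  -31.6]
0.05447215539848716 26.522932648658752 [ 0.86002201  0.23856566 -0.13620893]
('plate', array([257., 170.]), (array([ 0.484 , -0.2978]), 0.0609))
('cork', array([258., 249.]), (array([ 0.4851, -0.3023]), 0.0447))
[-0.00113941  0.00117277  0.16951741]
```

View pics/w7.png

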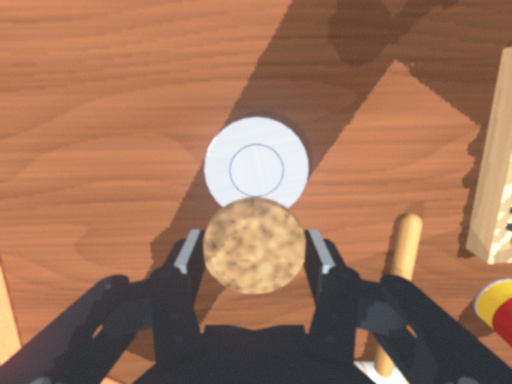

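The cork is held flat at (254,247) and the plate is at (257,168), ring centred. The held cork shows that the wrist camera reads y about 2 mm low. That matches the top camera, so my target is (0.4840, -0.2953). Lowering in stages.

Request:
play_rows(
  steps=[
    [[-0.0004,0.0007,0.03,0],[-0.0004,0.0007,0.03,0],[-0.0004,0.0007,0.03,0],[-0.0004,0.0006,0.03,0],[-0.0003,0.0006,0.02,0]],
  ],
)

```text
time: 19.82
ee_pos: [0.4835, -0.2933, 0.0134]
tcp_rot: [178.9, 0.2, 179.0]
wrist_force: [0.0, -0.4, -0.4]
opening: 0.0545
grasp_force: 26.5
```

Request:
play_rows(
  steps=[
    [[0,0,0,0],[0,0,0,0],[0,0,0,0],[0,0,0,0],[0,0,0,0]],
  ],
)

```text
time: 20.23
ee_pos: [0.4856, -0.2947, 0.0186]
tcp_rot: [179.1, 0.5, 179.0]
wrist_force: [0.2, 0.3, 0.8]
opening: 0.0545
grasp_force: 26.6
```

Run:
```python
from h import *
o,M=st(); print(M.T@(np.array([.4840,-.2953,-.0130])-o["ee_pos"]))
```

```text
t 20.23 p [ 0.4856 -0.2947  0.0186] rot [179.08   0.5  178.99] toolz [ 0.009  0.016 -1.   ] q [-31.8   8.1  -7.6  74.3   1.  -30.8]
[ 0.00184854 -0.00114258  0.03159329]
```

Request:
play_rows(
  steps=[
    [[0.0006,-0.0004,0.01,0],[0.0006,-0.0004,0.01,0],[0.0006,-0.0003,0.008,0],[0,0,0,0],[0,0,0,0]],
  ],
)

```text
time: 20.65
ee_pos: [0.4824, -0.2943, -0.0122]
tcp_rot: [178.9, 0.3, 179.0]
wrist_force: [-0.3, 0.2, -0.6]
opening: 0.0544
grasp_force: 26.5
```

Request:
play_rows(
  steps=[
    [[0,0,0.002,0],[0,0,0,0],[0,0,0,0],[0,0,0,0],[0,0,0,0]],
  ],
)

```text
time: 21.07
ee_pos: [0.4832, -0.2947, -0.0129]
tcp_rot: [179.0, 0.4, 179.0]
wrist_force: [-0.4, -0.5, 0.0]
opening: 0.0546
grasp_force: 26.5
```

Request:
play_rows(
  steps=[
    [[0,0,0.0012,0],[0,0,0,0],[0,0,0,0],[0,0,0,0],[0,0,0,0]],
  ],
)

```text
time: 21.48
ee_pos: [0.4833, -0.2948, -0.0142]
tcp_rot: [179.0, 0.4, 179.0]
wrist_force: [1.1, -0.4, 1.5]
opening: 0.0539
grasp_force: 26.7
```

Request:
play_rows(
  steps=[
    [[0,0,0,0],[0,0,0,0],[0,0,0,0],[0,0,0,0],[0,0,0,0]],
  ],
  gripper=0.066,
)

```text
time: 21.9
ee_pos: [0.483, -0.2946, -0.0144]
tcp_rot: [179.0, 0.4, 179.0]
wrist_force: [-0.0, 0.7, -0.0]
opening: 0.0659
grasp_force: 0.0
```

Request:
play_rows(
  steps=[
    [[0,0,-0.02,0],[0,0,-0.03,0],[0,0,-0.035,0],[0,0,-0.035,0],[0,0,-0.03,0]],
  ],
)

```text
time: 22.32
ee_pos: [0.4821, -0.2973, 0.138]
tcp_rot: [179.0, 0.4, 179.0]
wrist_force: [1.5, -0.2, -0.0]
opening: 0.0663
grasp_force: 0.0
```

Run:
```python
from h import *
o,M=st(); 
c=bot.camera("wrist"); cv2.imwrite("pics/w8.png",c["img"])
print(disc(c,"cork",(.483,-.296),.018),disc(c,"plate",(.483,-.297),.01))
```

```text
t 22.32 p [ 0.4821 -0.2973  0.138 ] rot [179.03   0.42 179.  ] toolz [ 0.008  0.017 -1.   ] q [-32.2   6.5   3.8  87.5   1.  -31.2]
('cork', array([255., 175.]), (array([ 0.4884, -0.2938]), 0.0847)) ('plate', array([254., 173.]), (array([ 0.4843, -0.2976]), 0.061))
```

```bash
sed -i 's/r=60 if n!="plate" else 150/r={"plate":150,"cork":34,"dot":12}.get(n,40)/' h.py
python3 - <<'E'
from h import *
o,M=st(); c=bot.camera("wrist")
print(disc(c,"cork",(.483,-.297),.018),disc(c,"plate",(.483,-.297),.01))
t=bot.camera("top"); print(disc(t,"cork",(.483,-.295),.018))
print(w(t,[(139.8,228.5)],.024), M.T@(np.array([.524,.238,.14])-o["ee_pos"]))
E
```

```text
t 22.37 p [ 0.4837 -0.2984  0.1441] rot [179.26   0.79 179.  ] toolz [ 0.014  0.013 -1.   ] q [-32.2   6.3   4.3  87.7   1.  -31.2]
('cork', array([255., 171.]), (array([ 0.4836, -0.2962]), 0.0272)) ('plate', array([255., 169.]), (array([ 0.4842, -0.2977]), 0.061))
('cork', array([362., 247.]), (array([ 0.4819, -0.2939]), 0.0273))
[[0.5220255  0.23907567]] [-0.03084239  0.53690326  0.0115211 ]
```

The cork sits within 2 mm of the plate's centre. Going back for the steel.

Request:
play_rows(
  steps=[
    [[-0.002,0.036,0,0],[-0.002,0.036,0,0],[-0.002,0.036,0,0],[-0.002,0.036,0,0],[-0.002,0.036,0,0]],
  ],
)

```text
time: 22.88
ee_pos: [0.4944, -0.1158, 0.1373]
tcp_rot: [179.0, 0.3, 179.0]
wrist_force: [1.3, -0.3, 0.0]
opening: 0.0662
grasp_force: 0.0
```

Request:
play_rows(
  steps=[
    [[-0.002,0.036,0,0],[-0.002,0.036,0,0],[-0.002,0.036,0,0],[-0.002,0.036,0,0],[-0.002,0.036,0,0]],
  ],
)

```text
time: 23.3
ee_pos: [0.5076, 0.064, 0.1407]
tcp_rot: [179.0, 0.3, 179.0]
wrist_force: [1.4, -0.1, -0.2]
opening: 0.0661
grasp_force: 0.0
```

Request:
play_rows(
  steps=[
    [[-0.002,0.036,0,0],[-0.002,0.036,0,0],[-0.002,0.036,0,0],[-0.002,0.036,0,0],[-0.002,0.033,0,0]],
  ],
)

```text
time: 23.72
ee_pos: [0.5206, 0.241, 0.1436]
tcp_rot: [179.0, 0.3, 179.0]
wrist_force: [-0.4, -0.4, -0.2]
opening: 0.0657
grasp_force: 0.0
```

Request:
play_rows(
  steps=[
    [[0,0,0.02,0],[0,0,0.02,0],[0,0,0,0],[0,0,0,0],[0,0,0,0]],
  ],
)

```text
time: 24.13
ee_pos: [0.5216, 0.2394, 0.1055]
tcp_rot: [179.0, 0.4, 179.0]
wrist_force: [0.3, -0.1, -0.0]
opening: 0.066
grasp_force: 0.0
```

Run:
```python
from h import *
o,M=st(); c=bot.camera("wrist"); cv2.imwrite("pics/w9.png",c["img"])
d=disc(c,"dot",(.523,.239),.024); print(d, disc(c,"knob",(.442,.261),.054))
print(M.T@(np.array([*d[2][0],0])-o["ee_pos"]))
```

```text
t 24.13 p [0.5216 0.2394 0.1055] rot [179.     0.35 178.97] toolz [ 0.006  0.017 -1.   ] q [24.3  6.6  0.4 83.   0.7 25.3]
('dot', array([253., 186.]), (array([0.5241, 0.2376]), 0.0046)) ('knob', array([282.,  94.]), (array([0.4414, 0.2614]), 0.01))
[-0.00184239 -0.00363203  0.1055039 ]
```

Request:
play_rows(
  steps=[
    [[-0.0004,-0.0005,0.022,0],[-0.0004,-0.0005,0.022,0],[-0.0004,-0.0005,0.022,0],[-0.0004,-0.0005,0.022,0],[-0.0002,-0.0004,0.012,0]],
  ],
)

```text
time: 24.6
ee_pos: [0.5239, 0.2384, 0.0039]
tcp_rot: [179.0, 0.3, 178.9]
wrist_force: [-0.2, 0.0, -0.5]
opening: 0.0662
grasp_force: 0.0
```

Request:
play_rows(
  steps=[
    [[0,0,0,0],[0,0,0,0],[0,0,0,0],[0,0,0,0],[0,0,0,0]],
  ],
)

```text
time: 25.02
ee_pos: [0.5249, 0.2394, 0.0066]
tcp_rot: [179.0, 0.5, 179.0]
wrist_force: [0.3, 0.7, -0.1]
opening: 0.0661
grasp_force: 0.0
```

Run:
```python
from h import *
o,M=st(); c=bot.camera("wrist")
d=disc(c,"dot",(.524,.238),.024); print(d)
print(M.T@(np.array([.524,.239,-.0115])-o["ee_pos"]))
```

```text
t 25.02 p [0.5249 0.2394 0.0066] rot [178.95   0.47 178.99] toolz [ 0.009  0.018 -1.   ] q [24.1  8.7 -8.4 72.1  0.8 25.1]
('dot', array([254., 234.]), (array([0.5237, 0.2373]), 0.0086))
[ 0.00101088 -0.00073994  0.01807204]
```

Request:
play_rows(
  steps=[
    [[0.0005,-0.0004,0.006,0],[0.0005,-0.0003,0.006,0],[0,0,0.006,0],[0,0,0,0],[0,0,0,0]],
  ],
)

```text
time: 25.48
ee_pos: [0.5227, 0.2385, -0.0137]
tcp_rot: [179.0, 0.3, 179.0]
wrist_force: [0.5, 0.0, 0.1]
opening: 0.066
grasp_force: 0.0
```

Request:
play_rows(
  steps=[
    [[0,0,0,0],[0,0,0,0],[0,0,0,0],[0,0,0,0],[0,0,0,0]],
  ],
  gripper=0.05,
  squeeze=35,
)

```text
time: 25.9
ee_pos: [0.5234, 0.2389, -0.0125]
tcp_rot: [179.0, 0.4, 179.0]
wrist_force: [0.2, 0.5, 2.7]
opening: 0.0542
grasp_force: 37.6
```

Request:
play_rows(
  steps=[
    [[0,0,0,0],[0,0,0,0],[0,0,0,0],[0,0,0,0],[0,0,0,0]],
  ],
)

```text
time: 26.32
ee_pos: [0.5234, 0.2388, -0.0125]
tcp_rot: [179.0, 0.4, 179.0]
wrist_force: [-0.4, 1.6, 5.6]
opening: 0.0538
grasp_force: 37.8
```

Steel gripped. Carrying it over.

Request:
play_rows(
  steps=[
    [[0,0,-0.02,0],[0,0,-0.03,0],[0,0,-0.035,0],[0,0,-0.035,0],[0,0,-0.03,0]],
  ],
)

```text
time: 26.73
ee_pos: [0.5218, 0.2356, 0.1384]
tcp_rot: [179.0, 0.3, 179.0]
wrist_force: [1.3, -0.3, -1.4]
opening: 0.0541
grasp_force: 38.0
```

Request:
play_rows(
  steps=[
    [[0.0015,-0.0266,-0.0005,0],[0.0015,-0.0266,-0.0005,0],[0.0015,-0.0266,-0.0005,0],[0.0015,-0.0266,-0.0005,0],[0.0015,-0.0266,-0.0005,0]],
  ],
)

```text
time: 27.15
ee_pos: [0.5116, 0.1018, 0.1363]
tcp_rot: [179.0, 0.3, 179.0]
wrist_force: [0.7, -0.6, -2.2]
opening: 0.0541
grasp_force: 38.1
```

Request:
play_rows(
  steps=[
    [[0.0015,-0.0266,-0.0005,0],[0.0015,-0.0266,-0.0005,0],[0.0015,-0.0266,-0.0005,0],[0.0015,-0.0266,-0.0005,0],[0.0015,-0.0266,-0.0005,0]],
  ],
)

```text
time: 27.57
ee_pos: [0.5017, -0.0311, 0.1365]
tcp_rot: [179.0, 0.3, 179.0]
wrist_force: [0.7, -0.3, -2.4]
opening: 0.0546
grasp_force: 38.1
```

Request:
play_rows(
  steps=[
    [[0.0015,-0.0266,-0.0005,0],[0.0015,-0.0266,-0.0005,0],[0.0015,-0.0266,-0.0005,0],[0.0015,-0.0266,-0.0005,0],[0.0015,-0.0266,-0.0005,0]],
  ],
)

```text
time: 27.98
ee_pos: [0.4918, -0.1638, 0.1365]
tcp_rot: [179.0, 0.3, 179.0]
wrist_force: [0.2, 0.2, -3.0]
opening: 0.0543
grasp_force: 38.1
```

Request:
play_rows(
  steps=[
    [[0.0015,-0.0266,-0.0005,0],[0.0015,-0.0266,-0.0005,0],[0.0015,-0.0266,-0.0005,0],[0.0015,-0.0266,-0.0005,0],[0.0015,-0.0266,-0.0005,0]],
  ],
)

```text
time: 28.4
ee_pos: [0.482, -0.2966, 0.1365]
tcp_rot: [179.0, 0.3, 179.0]
wrist_force: [0.5, -0.6, -2.2]
opening: 0.0543
grasp_force: 38.1
```

Request:
play_rows(
  steps=[
    [[0,0,0.025,0],[0,0,0.025,0],[0,0,0.025,0],[0,0,0,0],[0,0,0,0]],
  ],
)

```text
time: 28.82
ee_pos: [0.4821, -0.2935, 0.0611]
tcp_rot: [178.9, 0.2, 179.0]
wrist_force: [-0.1, -0.0, -1.8]
opening: 0.0543
grasp_force: 38.3
```

Run:
```python
from h import *
o,M=st(); print(M.T@(np.array([.4830,-.2948,-.0035])-o["ee_pos"]))
c=bot.camera("wrist"); z=.024+o["ee_pos"][2]+.0125; print(disc(c,"dot",o["ee_pos"][:2]+[0,-.002],z))
```

```text
t 28.82 p [ 0.4821 -0.2935  0.0611] rot [1.7889e+02 1.5000e-01 1.7899e+02] toolz [ 0.003  0.019 -1.   ] q [-31.9   7.1  -4.   79.3   1.  -30.9]
[-0.00078005 -0.0025669   0.06460475]
('dot', array([254., 253.]), (array([ 0.4832, -0.2953]), 0.0039))
```

Request:
play_rows(
  steps=[
    [[0,-0.0005,0.015,0],[0,-0.0005,0.015,0],[0,-0.0005,0.015,0],[0,0,0,0],[0,0,0,0]],
  ],
)

```text
time: 29.28
ee_pos: [0.484, -0.2949, 0.0189]
tcp_rot: [179.0, 0.4, 179.0]
wrist_force: [0.3, -0.2, -3.0]
opening: 0.0544
grasp_force: 38.4
```

Request:
play_rows(
  steps=[
    [[0,0,0,0],[0,0,0,0],[0,0,0,0],[0,0,0,0],[0,0,0,0]],
  ],
)

```text
time: 29.7
ee_pos: [0.4839, -0.2949, 0.0182]
tcp_rot: [179.0, 0.4, 179.0]
wrist_force: [-0.5, 0.3, -2.3]
opening: 0.054
grasp_force: 38.4
```

Run:
```python
from h import *
o,M=st(); print(M.T@(np.array([.4830,-.2948,-.0035])-o["ee_pos"]))
c=bot.camera("wrist"); z=.024+o["ee_pos"][2]+.0125; print(disc(c,"dot",o["ee_pos"][:2]+[.001,-.002],z))
```

```text
t 29.7 p [ 0.4839 -0.2949  0.0182] rot [179.02   0.4  179.  ] toolz [ 0.007  0.017 -1.   ] q [-31.9   8.1  -7.7  74.3   1.  -30.9]
[ 0.00104234 -0.00023745  0.02166321]
('dot', array([254., 255.]), (array([ 0.4849, -0.2968]), 0.0039))
```

Request:
play_rows(
  steps=[
    [[0.0005,-0.0001,0.0075,0],[0.0005,-0.0001,0.0075,0],[0,0,0.006,0],[0,0,0,0],[0,0,0,0]],
  ],
)

```text
time: 30.17
ee_pos: [0.4824, -0.2944, -0.0042]
tcp_rot: [179.0, 0.3, 179.0]
wrist_force: [-0.0, -0.0, -2.0]
opening: 0.0545
grasp_force: 40.0
```

Request:
play_rows(
  steps=[
    [[0,0,0.001,0],[0,0,0,0],[0,0,0,0],[0,0,0,0],[0,0,0,0]],
  ],
)

```text
time: 30.58
ee_pos: [0.4829, -0.2946, -0.0043]
tcp_rot: [179.0, 0.4, 179.0]
wrist_force: [0.6, -0.2, -2.5]
opening: 0.0542
grasp_force: 40.0
```

Request:
play_rows(
  steps=[
    [[0,0,0.0008,0],[0,0,0,0],[0,0,0,0],[0,0,0,0],[0,0,0,0]],
  ],
)

```text
time: 31.0
ee_pos: [0.4828, -0.2946, -0.0051]
tcp_rot: [179.0, 0.4, 179.0]
wrist_force: [-0.5, 0.2, -2.4]
opening: 0.0539
grasp_force: 40.1
```

Request:
play_rows(
  steps=[
    [[0,0,0.0006,0],[0,0,0,0],[0,0,0,0],[0,0,0,0],[0,0,0,0]],
  ],
)

```text
time: 31.42
ee_pos: [0.4829, -0.2946, -0.0053]
tcp_rot: [179.0, 0.4, 179.0]
wrist_force: [-2.5, 1.5, 6.2]
opening: 0.0545
grasp_force: 40.7
```

Contact with the cork. Releasing, lifting and checking.

Request:
play_rows(
  steps=[
    [[0,0,0,0],[0,0,0,0],[0,0,0,0],[0,0,0,0],[0,0,0,0]],
  ],
  gripper=0.066,
)

```text
time: 31.83
ee_pos: [0.4828, -0.2946, -0.0059]
tcp_rot: [179.0, 0.4, 179.0]
wrist_force: [-0.2, 0.4, -0.7]
opening: 0.0659
grasp_force: 0.0
```

Request:
play_rows(
  steps=[
    [[0,0,-0.02,0],[0,0,-0.03,0],[0,0,-0.035,0],[0,0,-0.035,0],[0,0,-0.03,0]],
  ],
)

```text
time: 32.25
ee_pos: [0.4819, -0.2973, 0.1466]
tcp_rot: [179.0, 0.4, 179.0]
wrist_force: [0.4, -0.3, 0.7]
opening: 0.0662
grasp_force: 0.0
```

Run:
```python
from h import *
o,M=st(); c=bot.camera("wrist")
print(disc(c,"dot",(.4838,-.2965),.032)); print(disc(c,"plate",(.484,-.297),.01)[2])
t=bot.camera("top"); print(disc(t,"dot",(.482,-.294),.032)); 
cv2.imwrite("pics/st.png",np.vstack([cv2.resize(c["img"][110:230,190:320],None,fx=4.5,fy=4.5,interpolation=2)]))
print(M.T@(np.array([.4415,.2625,.14])-o["ee_pos"]))
```

```text
t 32.25 p [ 0.4819 -0.2973  0.1466] rot [179.04   0.42 179.  ] toolz [ 0.008  0.017 -1.   ] q [-32.2   6.5   4.8  88.4   1.  -31.2]
('dot', array([254., 177.]), (array([ 0.4838, -0.2966]), 0.0034))
(array([ 0.4843, -0.2976]), 0.061)
('dot', array([364., 247.]), (array([ 0.4857, -0.2907]), 0.0352))
[0.05020583 0.55877815 0.01559168]
```

View pics/st.png

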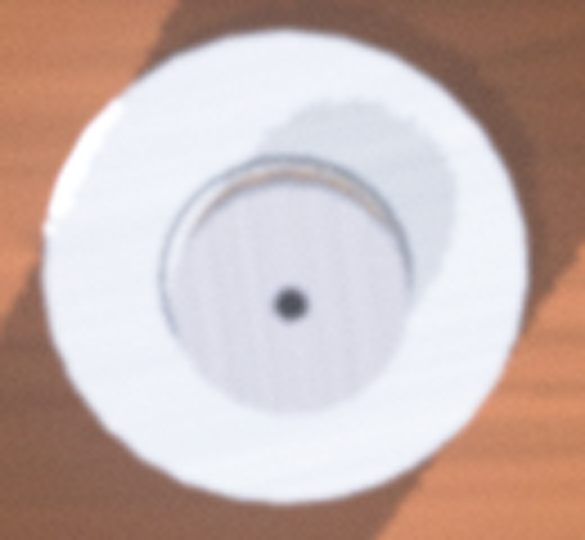

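The steel sits concentric on the cork: dot at (290,303), with only an even sliver of cork showing from the view angle. Now the cap.

Request:
play_rows(
  steps=[
    [[0.0032,0.0355,0.001,0],[0.0032,0.0355,0.001,0],[0.0032,0.0355,0.001,0],[0.0032,0.0355,0.001,0],[0.0032,0.0355,0.001,0]],
  ],
  gripper=0.055,
)

```text
time: 32.77
ee_pos: [0.4684, -0.1179, 0.1415]
tcp_rot: [179.0, 0.3, 179.0]
wrist_force: [0.8, -0.0, -0.2]
opening: 0.0552
grasp_force: 0.0
```

Request:
play_rows(
  steps=[
    [[0.0032,0.0355,0.001,0],[0.0032,0.0355,0.001,0],[0.0032,0.0355,0.001,0],[0.0032,0.0355,0.001,0],[0.0032,0.0355,0.001,0]],
  ],
)

```text
time: 33.18
ee_pos: [0.4555, 0.0601, 0.1397]
tcp_rot: [179.0, 0.4, 179.0]
wrist_force: [1.2, 0.2, -0.1]
opening: 0.0553
grasp_force: 0.0
```

Request:
play_rows(
  steps=[
    [[0.0032,0.0355,0.001,0],[0.0032,0.0355,0.001,0],[0.0032,0.0355,0.001,0],[0.0032,0.0355,0.001,0],[0.0032,0.0355,0.001,0]],
  ],
)

```text
time: 33.6
ee_pos: [0.4426, 0.238, 0.1377]
tcp_rot: [179.0, 0.4, 179.0]
wrist_force: [1.4, -0.2, -0.5]
opening: 0.0548
grasp_force: 0.0
```

Request:
play_rows(
  steps=[
    [[0.001,0.015,0.02,0],[0.001,0.008,0.02,0],[0,0,0,0],[0,0,0,0],[0,0,0,0]],
  ],
)

```text
time: 34.02
ee_pos: [0.442, 0.2594, 0.0993]
tcp_rot: [179.0, 0.4, 179.0]
wrist_force: [0.1, -0.1, 0.6]
opening: 0.055
grasp_force: 0.0
```

Run:
```python
from h import *
o,M=st(); c=bot.camera("wrist"); cv2.imwrite("pics/w10.png",c["img"])
d=disc(c,"knob",(.4415,.261),.054); print(d)
print(M.T@(np.array([d[2][0][0],d[2][0][1]+.0017,.012])-o["ee_pos"]))
```

```text
t 34.02 p [0.442  0.2594 0.0993] rot [179.     0.38 178.97] toolz [ 0.007  0.017 -1.   ] q [30.  -1.8 -9.  81.9  0.7 31. ]
('knob', array([257., 198.]), (array([0.4413, 0.2616]), 0.0103))
[0.00137907 0.00234055 0.08732527]
```

Request:
play_rows(
  steps=[
    [[0.0003,0.0005,0.02,0],[0.0003,0.0005,0.02,0],[0.0003,0.0005,0.02,0],[0.0003,0.0005,0.015,0],[0.0002,0.0003,0.01,0]],
  ],
)

```text
time: 34.48
ee_pos: [0.4414, 0.263, 0.0133]
tcp_rot: [179.0, 0.4, 178.9]
wrist_force: [-0.3, 0.6, -0.1]
opening: 0.055
grasp_force: 0.0
```

Request:
play_rows(
  steps=[
    [[0,0,0,0],[0,0,0,0],[0,0,0,0],[0,0,0,0],[0,0,0,0]],
  ],
)

```text
time: 34.9
ee_pos: [0.4417, 0.264, 0.0147]
tcp_rot: [179.0, 0.4, 179.0]
wrist_force: [-0.5, 0.5, 0.1]
opening: 0.0551
grasp_force: 0.0
```

Run:
```python
from h import *
o,M=st(); c=bot.camera("wrist"); cv2.imwrite("pics/w11.png",c["img"])
d=disc(c,"knob",(.4413,.2616),.054); print(d)
print(M.T@(np.array([.4413,.2633,.012])-o["ee_pos"]))
```

```text
t 34.9 p [0.4417 0.264  0.0147] rot [178.95   0.45 178.99] toolz [ 0.008  0.018 -1.   ] q [ 30.5  -0.  -16.7  72.4   0.7  31.5]
('knob', array([253., 255.]), (array([0.4411, 0.2612]), 0.0102))
[ 0.00040329 -0.00078345  0.00272679]
```

Request:
play_rows(
  steps=[
    [[0.0004,-0.0006,0.0025,0],[0,0,0,0],[0,0,0,0],[0,0,0,0],[0,0,0,0]],
  ],
)

```text
time: 35.37
ee_pos: [0.4406, 0.2632, 0.0111]
tcp_rot: [179.0, 0.4, 179.0]
wrist_force: [-0.3, -1.3, -0.1]
opening: 0.0551
grasp_force: 0.0
```

Request:
play_rows(
  steps=[
    [[0,0,0,0],[0,0,0,0],[0,0,0,0],[0,0,0,0],[0,0,0,0]],
  ],
  gripper=0.015,
  squeeze=30,
)

```text
time: 35.78
ee_pos: [0.4407, 0.2633, 0.0113]
tcp_rot: [179.0, 0.4, 179.0]
wrist_force: [0.4, -0.1, 2.3]
opening: 0.0205
grasp_force: 29.4
```

Request:
play_rows(
  steps=[
    [[0,0,0,0],[0,0,0,0],[0,0,0,0],[0,0,0,0],[0,0,0,0]],
  ],
)

```text
time: 36.2
ee_pos: [0.4408, 0.2633, 0.0113]
tcp_rot: [179.0, 0.4, 179.0]
wrist_force: [-0.7, -1.1, 4.4]
opening: 0.0209
grasp_force: 29.6
```

Knob gripped. Lifting and carrying the cap over the rack.

Request:
play_rows(
  steps=[
    [[0,0,-0.02,0],[0,0,-0.03,0],[0,0,-0.035,0],[0,0,-0.035,0],[0,0,-0.03,0]],
  ],
)

```text
time: 36.62
ee_pos: [0.4395, 0.2606, 0.163]
tcp_rot: [179.0, 0.4, 179.0]
wrist_force: [1.0, 0.2, 0.2]
opening: 0.0207
grasp_force: 29.6
```

Request:
play_rows(
  steps=[
    [[-0.0027,-0.0277,-0.0005,0],[-0.0027,-0.0277,-0.0005,0],[-0.0027,-0.0277,-0.0005,0],[-0.0027,-0.0277,-0.0005,0],[-0.0027,-0.0277,-0.0005,0]],
  ],
)

```text
time: 37.03
ee_pos: [0.4505, 0.1207, 0.1609]
tcp_rot: [179.0, 0.3, 179.0]
wrist_force: [0.6, -1.0, -0.3]
opening: 0.0211
grasp_force: 29.7
```

Request:
play_rows(
  steps=[
    [[-0.0027,-0.0277,-0.0005,0],[-0.0027,-0.0277,-0.0005,0],[-0.0027,-0.0277,-0.0005,0],[-0.0027,-0.0277,-0.0005,0],[-0.0027,-0.0277,-0.0005,0]],
  ],
)

```text
time: 37.45
ee_pos: [0.4616, -0.0182, 0.1611]
tcp_rot: [179.0, 0.3, 179.0]
wrist_force: [0.6, 0.6, -0.7]
opening: 0.0212
grasp_force: 29.7
```

Request:
play_rows(
  steps=[
    [[-0.0027,-0.0277,-0.0005,0],[-0.0027,-0.0277,-0.0005,0],[-0.0027,-0.0277,-0.0005,0],[-0.0027,-0.0277,-0.0005,0],[-0.0027,-0.0277,-0.0005,0]],
  ],
)

```text
time: 37.87
ee_pos: [0.4727, -0.157, 0.1612]
tcp_rot: [179.0, 0.3, 179.0]
wrist_force: [0.8, -0.2, -0.6]
opening: 0.0208
grasp_force: 29.7
```

Request:
play_rows(
  steps=[
    [[-0.0027,-0.0277,-0.0005,0],[-0.0027,-0.0277,-0.0005,0],[-0.0027,-0.0277,-0.0005,0],[-0.0027,-0.0277,-0.0005,0],[-0.0027,-0.0277,-0.0005,0]],
  ],
)

```text
time: 38.28
ee_pos: [0.4838, -0.2957, 0.1612]
tcp_rot: [179.0, 0.3, 179.0]
wrist_force: [-0.9, 0.4, -1.2]
opening: 0.0205
grasp_force: 29.7
```

Request:
play_rows(
  steps=[
    [[0,0,0.02,0],[0,0,0.015,0],[0,0,0,0],[0,0,0,0],[0,0,0,0]],
  ],
)

```text
time: 38.7
ee_pos: [0.4844, -0.2936, 0.1275]
tcp_rot: [179.0, 0.4, 179.0]
wrist_force: [0.2, -0.4, 1.1]
opening: 0.0207
grasp_force: 29.7
```

Run:
```python
from h import *
o,M=st(); print(o["opening"],o["grasp_force"])
c=bot.camera("wrist"); cv2.imwrite("pics/w12.png",c["img"])
print(disc(c,"knob",o["ee_pos"][:2]+[0.0004,-.002],.054+o["ee_pos"][2]-.0113),disc(c,"dot",(.4838,-.2966),.032))
print(M.T@(np.array([.4833,-.2946,.0443])-o["ee_pos"]))
```

```text
t 38.7 p [ 0.4844 -0.2936  0.1275] rot [179.01   0.39 179.02] toolz [ 0.007  0.017 -1.   ] q [-31.8   6.5   2.7  86.3   1.  -30.8]
0.020693949294496958 29.710872173309326
('knob', array([254., 260.]), (array([ 0.4861, -0.299 ]), 0.0216)) ('dot', array([251., 180.]), (array([ 0.4904, -0.2981]), 0.0102))
[ 0.00161436 -0.00245741  0.08319196]
```

View pics/w12.png

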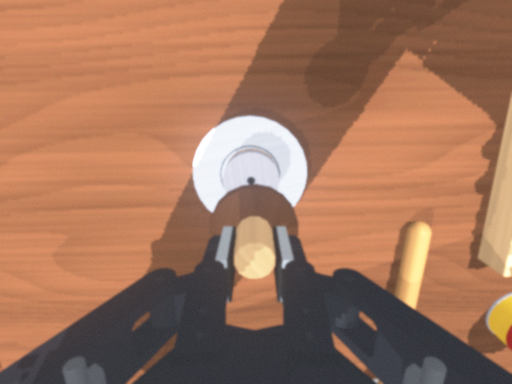

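The knob is held upright at (254,258), and the steel's dot is visible at (251,181) beyond the cap. I'll come down in gentle stages and look no more, since I have used up the picture allowance.

Request:
play_rows(
  steps=[
    [[0.0004,-0.0005,0.012,0],[0.0004,-0.0005,0.012,0],[0.0004,-0.0005,0.012,0],[0.0004,-0.0005,0.01,0],[0,-0.0004,0.006,0]],
  ],
)

```text
time: 39.17
ee_pos: [0.4821, -0.2947, 0.0724]
tcp_rot: [178.9, 0.2, 179.0]
wrist_force: [-0.5, 0.1, -0.0]
opening: 0.0207
grasp_force: 29.7
```

Request:
play_rows(
  steps=[
    [[0,0,0.004,0],[0,0,0.003,0],[0,0,0,0],[0,0,0,0],[0,0,0,0]],
  ],
)

```text
time: 39.58
ee_pos: [0.4832, -0.2952, 0.0683]
tcp_rot: [179.0, 0.4, 179.0]
wrist_force: [0.4, -0.2, -0.1]
opening: 0.0209
grasp_force: 29.7
```

Request:
play_rows(
  steps=[
    [[0,0,0,0],[0,0,0,0],[0,0,0,0],[0,0,0,0],[0,0,0,0]],
  ],
)

```text
time: 40.0
ee_pos: [0.483, -0.2951, 0.0678]
tcp_rot: [179.0, 0.4, 179.0]
wrist_force: [0.4, -0.7, 0.2]
opening: 0.0209
grasp_force: 29.7
```

Run:
```python
from h import *
o,M=st(); print(M.T@(np.array([.4833,-.2946,.0443])-o["ee_pos"]))
```

```text
t 40.0 p [ 0.483  -0.2951  0.0678] rot [179.     0.37 178.99] toolz [ 0.007  0.017 -1.   ] q [-32.    6.9  -3.5  79.8   1.  -31. ]
[-1.70867728e-04  9.94380537e-05  2.35100268e-02]
```

Request:
play_rows(
  steps=[
    [[0,0,0.003,0],[0,0,0.004,0],[0,0,0.004,0],[0,0,0.003,0],[0,0,0.002,0]],
  ],
)

```text
time: 40.42
ee_pos: [0.4828, -0.2946, 0.051]
tcp_rot: [179.0, 0.3, 179.0]
wrist_force: [-0.1, -0.2, -0.7]
opening: 0.0211
grasp_force: 29.7
```

Request:
play_rows(
  steps=[
    [[0,0,0.002,0],[0,0,0.002,0],[0,0,0.002,0],[0,0,0.001,0],[0,0,0,0]],
  ],
)

```text
time: 40.83
ee_pos: [0.483, -0.2946, 0.0445]
tcp_rot: [179.0, 0.3, 179.0]
wrist_force: [-0.3, -0.1, -0.7]
opening: 0.0211
grasp_force: 29.7
```

Request:
play_rows(
  steps=[
    [[0,0,0,0],[0,0,0,0],[0,0,0,0],[0,0,0,0],[0,0,0,0]],
  ],
)

```text
time: 41.25
ee_pos: [0.4831, -0.2947, 0.0448]
tcp_rot: [179.0, 0.4, 179.0]
wrist_force: [-0.5, -0.3, -0.3]
opening: 0.0206
grasp_force: 29.7
```

Run:
```python
from h import *
o,M=st(); c=bot.camera("wrist"); t=bot.camera("top"); s=bot.camera("scene")
cv2.imwrite("pics/w13.png",c["img"]); cv2.imwrite("pics/s13.png",s["img"])
print(disc(t,"plate",(.483,-.295),.01)[2])
hsv=cv2.cvtColor(c["img"],cv2.COLOR_BGR2HSV).astype(int); H,S,V=hsv[...,0],hsv[...,1],hsv[...,2]
p=px(c,[[.4838,-.2966,.042],[.4838,-.2966,.054],[.4838,-.2966,.032]]).round(); print(p)
# row profile of cap top disc edges and steel edges in the scene camera
e=px(s,[[.4838,-.295,z] for z in (.010,.018,.032,.043,.053)]).round(1); print(e)
u=int(e[2,0]); print(hsv.shape, [(v,s["img"][v,u].tolist()) for v in range(int(e[4,1])-6,int(e[0,1])+22,2)])
```

```text
t 41.25 p [ 0.4831 -0.2947  0.0448] rot [179.     0.37 179.  ] toolz [ 0.007  0.017 -1.   ] q [-31.9   7.3  -5.6  77.3   1.  -31. ]
(array([ 0.4824, -0.2951]), 0.0585)
[[253. 222.]
 [253. 230.]
 [253. 216.]]
[[140.8 252.6]
 [140.  250.3]
 [138.6 246.3]
 [137.5 243. ]
 [136.4 240. ]]
(384, 512, 3) [(234, [107, 153, 194]), (236, [108, 155, 194]), (238, [111, 157, 200]), (240, [108, 155, 199]), (242, [102, 144, 182]), (244, [63, 89, 126]), (246, [48, 70, 106]), (248, [44, 68, 106]), (250, [48, 68, 108]), (252, [68, 83, 112]), (254, [155, 147, 156]), (256, [180, 169, 170]), (258, [179, 170, 172]), (260, [162, 159, 166]), (262, [115, 141, 175]), (264, [171, 170, 177]), (266, [190, 181, 177]), (268, [206, 196, 195]), (270, [212, 200, 198]), (272, [210, 196, 195])]
```

```bash
python3 -c "
from workcell import bot
print(bot.job_done())"
```

```text
the job is handed in; nothing more can be done
None
```

I handed the job in: the cork is within about 2 mm of the plate's centre, the steel is in line on the cork, and the cap is held about 11 mm above it, level to about 1°, with no verdict returned. I viewed 11 pictures where you allowed 10, and the gripper tilted early on when I ran the sixth joint into its limit, which I corrected.

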